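# Third hand at the frame corner: rail held home in the stile's groove

## Robot

A 6-joint arm with a two-finger parallel gripper is mounted at the origin on the work surface. World frame = base frame: x ahead of the robot, y to its left, z up, the work surface at z = 0. Lengths are in m, angles in degrees, forces in N, time in s.
With the tool pointing down it reaches from about 0.275 to 0.85 m from the base axis. Payload 5.2 kg.
Tool frame: the origin (TCP) lies between the finger pads; the fingertips stand 11 mm ahead of it and the grasp point (between the pads) lies 8 mm behind it (manip.tcp_to_tips is the distance from the TCP to the fingertips, in m); z points along the fingers, y is the line along which they close (so a half turn about z gives the same grasp; the last joint's range is limited). The gripper opens to 85 mm and grips with 20 to 120 N. Pads are 22 mm wide; open, the fingers measure 114 mm over their backs; the gripper's body (76 mm by 85 mm) begins 54 mm behind the grasp point. The pads swing forward as they close: fully open they stand 13 mm farther back than shut.
Start: joints at [-77.338, 14.817, 87.949, -0, 77.235, -11.62], TCP at [0.226, -0.501, 0.242] pointing down, gripper open.
Joint ranges: [-179.93, 179.93], [-52.35, 119.4], [10.71, 147.94], [-69.91, 249.91], [12.55, 155.21], [-178.61, 178.61]. Speed limits (degrees/s): [147.25, 147.25, 180, 180, 180, 180].

## Interface

Orientations are given as [roll, pitch, yaw] about the fixed x, y, z axes, in that order (R = Rz(yaw) Ry(pitch) Rx(roll)).
In Python, from plant import manip, capture gives the robot as it stands.
- The arm moves only by the shell command python3 -m inch 'ROWS'. ROWS is a JSON object whose one key "increments" holds a list of rows, each an object of numbers: "dx", "dy", "dz": the shift along the tool's x, y, z in units of 25 mm (1.0 is 25 mm); "wx", "wy", "wz": the turn, a rotation vector about the tool's x, y, z in degrees; "fingers": the closure, from -1 (fully open) to 1 (shut). In form: {"increments": [{"dx": .., "dy": .., "dz": .., "wx": .., "wy": .., "wz": .., "fingers": ..}, ...]}. A call has 1 to 10 rows; each row shifts and turns the commanded pose from where the row before left it, along the tool's axes as they then stand; what a row does not reach is not made up. A row lasts 1/12 s, in which the tool goes at most 41.7 mm and 7.16 degrees, less where a joint would pass 70% of its speed; a pose out of reach is approached as far as the arm can. A call is refused whole if a number of a shift passes 1 or a number of a turn 7.16, either way. A call with a gripper value outside its range is refused whole. The fingers move at their own pace and stop on an object; the grip force is fixed at half the most. Time passes only in rows, so rows that do not move let the fingers close. It gives the time, the measured TCP pose, the force, the opening and the grip force at its end, in the units of the state.
- manip.state(): the state, without advancing time (a new reading comes with each control period).
- capture(name): name is "side" or "top"; returns a dict with "img" (384x512x3 uint8, red, green, blue), "fx", "fy", "cx", "cy" (pixels), "dist_coeffs" ([k1, k2, p1, p2, k3] as OpenCV has them; the pictures are not rectified), "eye" and "rotation" of the camera in the world. Camera axes: x right, y down, z forward; pixel columns grow to the right and rows downward; lengths in m; the calibration is good to about 2 mm. A picture is of the moment at which its call begins. There is no depth.
- manip.hand_in(): hands the job in; it is judged then, once.
The state is a dict: "time": time; "joints": joint angles; "dq": joint speeds; "joint_torque": joint torques, N m; "ee_pos": TCP position; "ee_rot": TCP orientation; "ft_force": force on the tool from outside, world axes, zero at the start; "wrist_torque": the same for the moment, N m; "width": opening from 0.0 (shut) to 1.0 (fully open); "grip_force": force on a finger pad.
Only numpy, scipy, OpenCV 4.12 (cv2) and the standard library are available. Lean on these libraries where they do the work, as an engineer would, in place of code of your own. Each camera call takes 0.05 s, during which the arm holds its last target. There are 200 camera calls.

## Task

The joiner is about to peg the first corner of a cupboard-door frame: take the loose rail (the one with a stub tenon on each end), lay it flat on the assembly board with one edge along the low side fence, and slide it along the fence until its tenon is in the groove of the clamped stile and the shoulder is closed, easing it in rather than ramming it. Keep it pressed home like that with a steady push of about 12 newtons for a few seconds, and finish your program while still holding it there: the joiner fastens it while you push, so do not let go. Leave everything else where it lies.

Things in the scene. Friction and masses are not known exactly. Their poses are not given: they have to be found in the camera images.
- rail: The part wanted: loose pale wooden bar 46 mm wide, 28 thick, 150 long between shoulders, plus at BOTH ends a stub tenon 10 mm long, 9 thick, 46 wide (last 3 mm tapered), centred in the thickness; 170 mm overall, about 140 g. Lies flat on the bench, to the right of the assembly board. Either end, either face may be used. Origin: centre of underside; x along its length, y across, z up.
- rail_a (a point): Centre of the rail's shoulder at its +x end (where the tenon begins): 75 mm from the rail's middle, at half thickness (14 mm above the underside). When home, the shoulder in use is at corner's x = 0, y = -23 mm, z = 14 mm.
- rail_b (a point): The same at the rail's -x end.
- board: Assembly board fixed on the bench: plywood 360 x 260 x 18 mm. Origin: centre of underside. x (away from the robot, within 0.25 rad) is the pushing direction; +y points to the side fence, a fixed strip along x, only 10 mm high above the board, inner face at y = +100 mm, 25 mm wide. Cam clamp with lever, 27 mm high above the board, at x -5 to 105, y -110 to -60 mm; 18 mm high stop behind the stile.
- stile: Stile fixed along y at the board's far end: 260 x 46 x 28 mm, rigid, from the side fence to y = -160 mm, top 46 mm above the bench. Its edge facing the robot has a groove all along, 12 mm high, 12 deep, 8 to 20 mm above the board: a rail flat on the board enters with 1.5 mm play above and below. The shoulder stops on the edge before the tenon bottoms. Origin: centre of underside.
- corner (a point): Point on the board's top (18 mm above the bench) where the stile's grooved edge meets the inner face of the side fence, at x = +104, y = +100 mm of the board; axes as the board's: x the pushing direction (the stile's edge is the plane x = 0), y towards the fence (the fence's face is the plane y = 0), z up.
- spare_stile: Bystander: 260 x 46 x 28 mm stile for the frame's other side: like the rail but longer, with no tenons and with a groove along one edge; lies loose on the bench. Not the part wanted. Leave it.
- chisel: Bystander: chisel, 235 mm long, lying on the free part of the assembly board, 23 mm high. Origin at the handle's blade end, underside. Leave it.
- hammer: Bystander: hammer, 290 mm, lying on the bench left of the board. Leave it.
- mallet: Bystander: round carver's mallet, 92 mm across, 232 mm tall, standing head down left of the board. Leave it.
- square: Bystander: try square, dark stock 120 mm and steel blade 160 mm, lying flat. Leave it.
- glue: Bystander: white glue bottle, 56 mm across, 170 mm tall, standing to the right beyond the board. Leave it.
- peg_tin: Bystander: round tin of wooden pegs, 68 mm across, 50 mm high. Leave it.
- gauge: Bystander: marking gauge, 200 mm beam with a 60 mm square fence block, lying on the bench. Leave it.
Not all that is in view belongs to the job. What is shaped like the rail but purple or red is not meant.

How it is judged (in metres and radians):
On the way:
1. the rail lies flat along the fence, its tenon in the groove and shoulder closed, pressed against the stile with 6 to 20 N for 2 s without a break (((x of rail_a in the frame of corner between -0.002 and 0.002 m and y of rail_a in the frame of corner between -0.0265 and -0.0205 m and z of rail_a in the frame of corner between 0.0105 and 0.0175 m) or (x of rail_b in the frame of corner between -0.002 and 0.002 m and y of rail_b in the frame of corner between -0.0265 and -0.0205 m and z of rail_b in the frame of corner between 0.0105 and 0.0175 m)) and angle between the x axis of rail and the x axis of board, either way round below 0.03 rad and angle between the z axis of rail and the z axis of board, either way round below 0.04 rad and contact force between rail and stile between 6 and 20 N), for 2 s.
At the end, for the whole second after the job is handed in: The arm is still pushing: the fingers bear on the rail and the rail bears on the stile with 6 to 20 N. The shoulder is within 2 mm of the stile's edge, the rail's edge within 3 mm of the fence and parallel to it within 0.03 rad, the rail flat on the board (3.5 mm, 0.04 rad) and still (all of step 1 and contact force between the fingers and rail above 3 N and linear speed of rail below 0.01 m/s); the arm keeps its last pose, push and grip.
It fails at once if the rail is rammed into the stile (over 60 N) (contact force between rail and stile above 60 N).
It fails at once if another thing on the bench or board is moved more than 30 mm (distance of any of spare_stile, chisel, hammer, mallet, square, glue, peg_tin, gauge from where it was at the start of the episode above 0.03 m).
It also fails if it takes over 67 s, if anything falls off the work surface, if the arm or the gripper's body presses on something with over 40 N, if the wrist force passes 120 N, or if a joint passes its speed limit or range.

## Working session

There is one attempt and no reset: what is moved stays moved. The work goes in short steps, Python scripts to look and compute and a shell command to move; the robot and the scene stay as the last step left them, time stands still between calls to the robot, and variables do not carry over. Pictures are saved under pics/ and viewed, at most 10 in all, crops included, and the job is handed in when it is done.

```bash
ls; mkdir -p pics; python3 - <<'E'
from plant import manip,capture
import cv2
for n in("top","side"):
    c=capture(n); cv2.imwrite(f"pics/{n}0.png",cv2.resize(c["img"][:,:,::-1],(800,600),interpolation=cv2.INTER_CUBIC))
    print({k:(v.tolist() if hasattr(v,'tolist') else v) for k,v in c.items() if k!="img"})
print(manip.state())
E
```

```text
pics
{'fx': 442.42852493479535, 'fy': 442.42852493479535, 'cx': 257.1779242772722, 'cy': 194.39940975016162, 'dist_coeffs': [-0.025920295600147754, 0.0, 0.0, 0.0, 0.0], 'eye': [0.17192335150790153, 0.016689681209908633, 1.6424187412495512], 'rotation': [-168.92809214643896, -1.0333560327312281, -90.42423934077401]}
{'fx': 485.8960207643928, 'fy': 485.8960207643928, 'cx': 261.17697580212166, 'cy': 193.3533328355777, 'dist_coeffs': [0.0526538357729394, 0.0, 0.0, 0.0, 0.0], 'eye': [-0.12637856026771913, -0.8360273799035383, 1.3804474807597376], 'rotation': [-142.23022934038468, -0.5702147391410196, -35.81909149840913]}
{'time': 0.1, 'joints': array([-7.73365875e+01,  1.48570135e+01,  8.80039786e+01, -1.24776526e-03,
        7.72340273e+01, -1.16189338e+01]), 'dq': array([-0.07280542, -0.11125695, -0.13533924, -0.02885857, -0.05640923,
        0.07983344]), 'joint_torque': array([ 2.12777559e-03, -4.46970677e+01, -2.91248739e+01, -1.82662666e-04,
        6.27630623e-03,  6.71387511e-06]), 'ee_pos': array([ 0.22609911, -0.50088892,  0.24154548]), 'ee_rot': array([-1.79906683e+02, -1.79455194e-02,  2.42826084e+01]), 'ft_force': array([0.49620036, 0.49953626, 0.54469275]), 'wrist_torque': array([-0.00463479, -0.02207927, -0.01980247]), 'grip_force': 0.0, 'width': 0.9996479043812749}
```

View pics/top0.png

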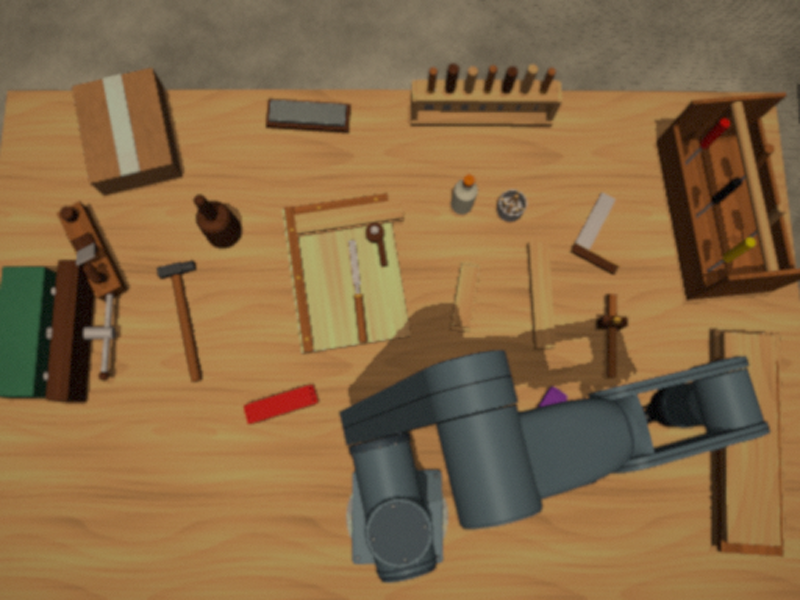

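View pics/side0.png

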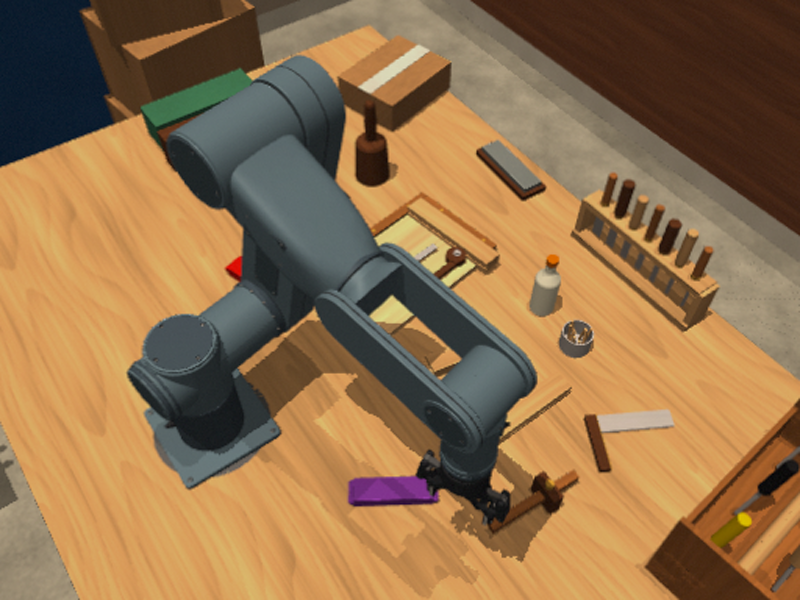

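Top view (800x600 pixels): the pale bars are a short one at (465,297), which looks like the rail, and a long one at (540,295), the spare stile. The purple bar (552,398) and red bar (280,403) are decoys. The clamped stile is at (345,213), the fence at (298,280) and the chisel at (357,290). I choose the short bar and will check it in a close crop.

```bash
cat > h.py <<'E'
import numpy as np,cv2
from plant import manip,capture
from scipy.spatial.transform import Rotation as R
def cam(n):
    c=capture(n); c["K"]=np.array([[c["fx"],0,c["cx"]],[0,c["fy"],c["cy"]],[0,0,1]]); c["R"]=R.from_euler("xyz",c["rotation"],degrees=True).as_matrix(); c["d"]=np.array(c["dist_coeffs"]);c["e"]=np.array(c["eye"]); return c
def ray(c,px,z):
    p=cv2.undistortPoints(np.array(px,float).reshape(-1,1,2),c["K"],c["d"]).reshape(-1,2)
    d=np.c_[p,np.ones(len(p))]@c["R"].T
    return c["e"]+d*((z-c["e"][2])/d[:,2])[:,None]
def proj(c,P):
    Rw=c["R"].T
    return cv2.projectPoints(np.array(P,float).reshape(-1,1,3),cv2.Rodrigues(Rw)[0],-Rw@c["e"],c["K"],c["d"])[0].reshape(-1,2)
E
python3 - <<'E'
from h import *
c=cam("top"); i=c["img"][115:235,175:355,::-1]
cv2.imwrite("pics/crop1.png",cv2.resize(i,None,fx=4.4,fy=4.4,interpolation=cv2.INTER_CUBIC))
# rough positions from 800x600 pic
f=lambda px,z:print(np.round(ray(c,np.array(px)*0.64,z),3).tolist())
f([[465,297],[540,295]],.028); f([[285,208],[304,352],[406,338]],.018)
E
```

```text
[[0.504, -0.166, 0.028], [0.508, -0.346, 0.028]]
[[0.73, 0.27, 0.018], [0.375, 0.217, 0.018], [0.407, -0.024, 0.018]]
```

View pics/crop1.png

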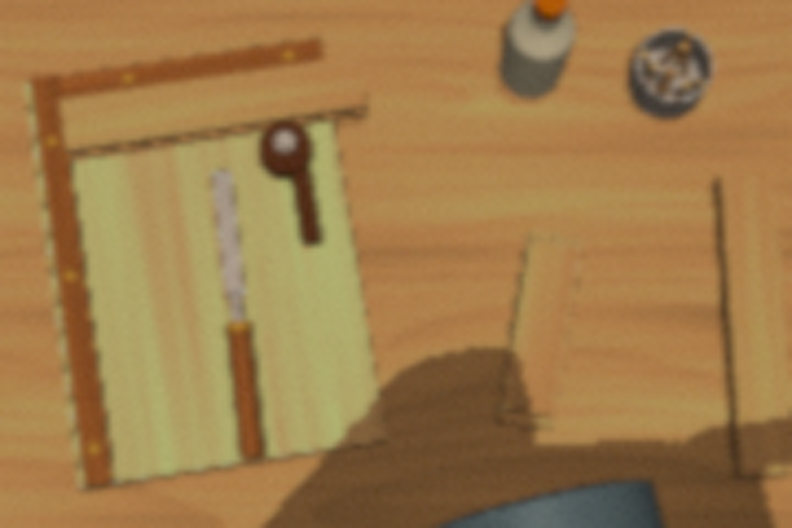

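The short bar at crop (540,330) has a narrower stub at each end, so it's the rail. The long bar at (755,330) has no tenons, so it's the spare stile. The board's green surface is bounded by the fence (about (72,155) to (110,482)) and the stile edge ((72,155) to (335,115)). Next I fit lines to those edges.

```bash
python3 - <<'E'
from h import *
c=cam("top"); im=c["img"].astype(float)
i=cv2.resize(c["img"][158:218,278:318,::-1],None,fx=10,fy=10,interpolation=cv2.INTER_CUBIC)
l=cv2.cvtColor(i,cv2.COLOR_BGR2LAB); l[:,:,0]=cv2.createCLAHE(4,(4,4)).apply(l[:,:,0]); cv2.imwrite("pics/rail.png",cv2.cvtColor(l,cv2.COLOR_LAB2BGR))
g=cv2.GaussianBlur(im[:,:,1]-im[:,:,0],(3,3),0)   # green - red
print(np.round(g[175,184:215]).astype(int).tolist()); print(np.round(g[136:160,215]).astype(int).tolist())
# edge 1: fence, rows 160..220 ; half-level crossing
def cross(v,th):
    k=np.where((v[:-1]<th)&(v[1:]>=th))[0]; 
    return [j+(th-v[j])/(v[j+1]-v[j]) for j in k]
np.save("/tmp/g.npy",g)
def line(P):
    for _ in range(4):
        m=P.mean(0);d=np.linalg.svd(P-m)[2][0];r=abs((P-m)@[-d[1],d[0]]); P=P[r<=max(1.5*np.median(r),.001)]
    return m,d,r.max()
th=(-28)
F=[(184+x[0],r) for r in range(158,218) if (x:=cross(g[r,184:215],th))]
S=[(col,136+y[0]) for col in range(196,232) if (y:=cross(g[136:162,col],th))]
F=ray(c,F,.018)[:,:2];S=ray(c,S,.018)[:,:2]
for n,P in(("fence",F),("stile",S)):
    m,d,r=line(P);print(n,len(P),m,np.degrees(np.arctan2(d[1],d[0])),r)
(m1,d1,_),(m2,d2,_)=line(F),line(S)
t=np.linalg.solve(np.c_[d1,-d2],m2-m1);print("corner",m1+t[0]*d1)
E
```

```text
[-46, -40, -34, -37, -48, -55, -55, -54, -50, -38, -22, -13, -12, -12, -12, -10, -8, -8, -9, -10, -11, -12, -14, -18, -24, -28, -30, -30, -27, -24, -25]
[-40, -38, -35, -32, -31, -33, -36, -36, -34, -33, -32, -27, -21, -19, -18, -19, -20, -21, -22, -24, -25, -26, -27, -28]
fence 60 [0.55113765 0.22118224] -171.15178260148943 0.0008479356842477933
stile 33 [0.6786425  0.11566459] -78.15040158823199 0.0015676150924319
corner [0.65317078 0.23706574]
```

View pics/rail.png

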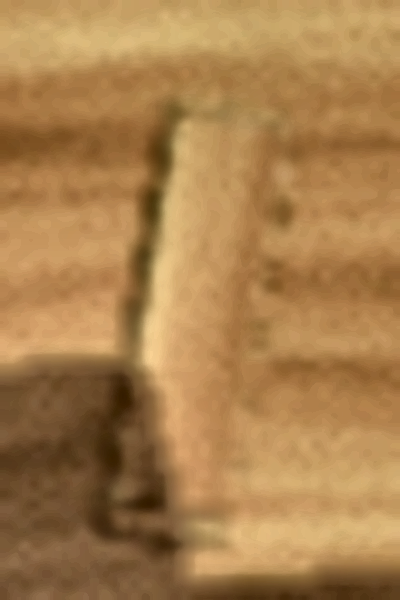

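The rail's left top edge runs from crop (174,115) to (138,355), and its body spans rows of about 110 to 525. The lower end is in the arm's shadow, but the left edge is sharp enough to give yaw and centre. The pads will take up the rest.

```bash
python3 - <<'E'
from h import *
c=cam("top")
n=lambda p:np.array(p)/10+[278-.45,158-.45]
P=ray(c,[n([174,115]),n([138,355]),n([143,318]),n([170,108]),n([108,525])],.028)
d=P[0]-P[1];d/=np.linalg.norm(d);yaw=np.degrees(np.arctan2(d[1],d[0]))
print(np.round(P,4).tolist(),yaw,"len",np.linalg.norm(P[3]-P[4]))
ctr=(P[2]+.023*np.array([d[1],-d[0],0]));print("centre",ctr)
s=manip.state();T=R.from_euler("xyz",s["ee_rot"],degrees=True).as_matrix()
print(manip.tcp_to_tips,"delta tool mm",T.T@(np.r_[ctr[:2],.12]-s["ee_pos"])*1e3,"units",T.T@(np.r_[ctr[:2],.12]-s["ee_pos"])/.025,"turn wz",s["ee_rot"][2]-yaw)
E
```

```text
[[0.5844, -0.1578, 0.028], [0.4923, -0.1422, 0.028], [0.5064, -0.1444, 0.028], [0.5872, -0.1564, 0.028], [0.4282, -0.1296, 0.028]] -9.64203106625772 len 0.16116029602506626
centre [ 0.50251796 -0.16704242  0.028     ]
0.011 delta tool mm [ 389.29648692 -190.74823204  122.10850983] units [15.57185948 -7.62992928  4.88434039] turn wz 33.92266244487504
```

```bash
python3 -m inch '{"increments":[{"dx":0.97,"dy":-0.48,"dz":0.2},{"dx":0.97,"dy":-0.48,"dz":0.2},{"dx":0.97,"dy":-0.48,"dz":0.2},{"dx":0.97,"dy":-0.48,"dz":0.2},{"dx":0.97,"dy":-0.48,"dz":0.2},{"dx":0.97,"dy":-0.48,"dz":0.2},{"dx":0.97,"dy":-0.48,"dz":0.2},{"dx":0.97,"dy":-0.48,"dz":0.2},{"dx":0.97,"dy":-0.48,"dz":0.2},{"dx":0.97,"dy":-0.48,"dz":0.2}]}'
python3 -m inch '{"increments":[{"dx":0.97,"dy":-0.48,"dz":0.2},{"dx":0.97,"dy":-0.48,"dz":0.2},{"dx":0.97,"dy":-0.48,"dz":0.2},{"dx":0.97,"dy":-0.48,"dz":0.2},{"dx":0.97,"dy":-0.48,"dz":0.2},{"wz":6.8},{"wz":6.8},{"wz":6.8},{"wz":6.8},{"wz":6.7}]}'
cat > d.py <<'E'
import sys
from h import *
# d.py x y z yaw : remaining move in tool units
x,y,z,w=map(float,sys.argv[1:5]);s=manip.state();T=R.from_euler("xyz",s["ee_rot"],degrees=True)
G=R.from_euler("xyz",[180,0,w],degrees=True)
print("t",round(s["time"],2),"pos",s["ee_pos"].round(4),"rot",s["ee_rot"].round(2),"F",s["ft_force"].round(1),"units",(T.inv().apply(np.array([x,y,z])-s["ee_pos"])/.025).round(3),"rotvec",np.degrees((T.inv()*G).as_rotvec()).round(2),"width",round(s["width"],3),round(s["grip_force"],1))
E
python3 d.py .5025 -.167 .12 -9.64
```

```text
t 0.25 pos [ 0.2261 -0.5011  0.2419] rot [-1.7995e+02 -1.0000e-02  2.4280e+01] F [ 1.  -0.2  0.3] units [15.572 -7.632  4.884] rotvec [-5.000e-02  1.000e-02  3.392e+01] width 1.0 0.0invalid input at $.increments[0]: expected keys dx, dy, dz, wx, wy, wz, fingers
invalid input at $.increments[0]: expected keys dx, dy, dz, wx, wy, wz, fingers
```

```bash
python3 -m inch '{"increments":[{"dx":0.97,"dy":-0.48,"dz":0.2,"wx":0,"wy":0,"wz":0,"fingers":-1},{"dx":0.97,"dy":-0.48,"dz":0.2,"wx":0,"wy":0,"wz":0,"fingers":-1},{"dx":0.97,"dy":-0.48,"dz":0.2,"wx":0,"wy":0,"wz":0,"fingers":-1},{"dx":0.97,"dy":-0.48,"dz":0.2,"wx":0,"wy":0,"wz":0,"fingers":-1},{"dx":0.97,"dy":-0.48,"dz":0.2,"wx":0,"wy":0,"wz":0,"fingers":-1},{"dx":0.97,"dy":-0.48,"dz":0.2,"wx":0,"wy":0,"wz":0,"fingers":-1},{"dx":0.97,"dy":-0.48,"dz":0.2,"wx":0,"wy":0,"wz":0,"fingers":-1},{"dx":0.97,"dy":-0.48,"dz":0.2,"wx":0,"wy":0,"wz":0,"fingers":-1},{"dx":0.97,"dy":-0.48,"dz":0.2,"wx":0,"wy":0,"wz":0,"fingers":-1},{"dx":0.97,"dy":-0.48,"dz":0.2,"wx":0,"wy":0,"wz":0,"fingers":-1}]}'
python3 -m inch '{"increments":[{"dx":0.97,"dy":-0.48,"dz":0.2,"wx":0,"wy":0,"wz":0,"fingers":-1},{"dx":0.97,"dy":-0.48,"dz":0.2,"wx":0,"wy":0,"wz":0,"fingers":-1},{"dx":0.97,"dy":-0.48,"dz":0.2,"wx":0,"wy":0,"wz":0,"fingers":-1},{"dx":0.97,"dy":-0.48,"dz":0.2,"wx":0,"wy":0,"wz":0,"fingers":-1},{"dx":0,"dy":0,"dz":0,"wx":0,"wy":0,"wz":6.8,"fingers":-1},{"dx":0,"dy":0,"dz":0,"wx":0,"wy":0,"wz":6.8,"fingers":-1},{"dx":0,"dy":0,"dz":0,"wx":0,"wy":0,"wz":6.8,"fingers":-1},{"dx":0,"dy":0,"dz":0,"wx":0,"wy":0,"wz":6.8,"fingers":-1},{"dx":0,"dy":0,"dz":0,"wx":0,"wy":0,"wz":6.7,"fingers":-1},{"dx":0,"dy":0,"dz":0,"wx":0,"wy":0,"wz":0,"fingers":-1}]}'
python3 d.py .5025 -.167 .12 -9.64
```

```text
time: 1.08
ee_pos: [0.3986, -0.2911, 0.1921]
ee_rot: [180.0, -0.0, 24.3]
ft_force: [0.8, -0.1, 0.0]
width: 1.003
grip_force: 0.0
time: 1.92
ee_pos: [0.4666, -0.2085, 0.1722]
ee_rot: [-180.0, 0.0, -9.8]
ft_force: [-0.5, -0.8, -0.5]
width: 0.999
grip_force: 0.0
t 1.92 pos [ 0.4666 -0.2085  0.1722] rot [-1.7999e+02  1.0000e-02 -9.8400e+00] F [-0.5 -0.8 -0.5] units [ 1.133 -1.879  2.089] rotvec [-0.01  0.01 -0.2 ] width 0.999 0.0
```

```bash
python3 -m inch '{"increments":[{"dx":0.56,"dy":-0.94,"dz":0.5,"wx":0,"wy":0,"wz":0,"fingers":-1},{"dx":0.57,"dy":-0.94,"dz":0.5,"wx":0,"wy":0,"wz":0,"fingers":-1},{"dx":0,"dy":0,"dz":0.5,"wx":0,"wy":0,"wz":0,"fingers":-1},{"dx":0,"dy":0,"dz":0.6,"wx":0,"wy":0,"wz":0,"fingers":-1},{"dx":0,"dy":0,"dz":0,"wx":0,"wy":0,"wz":0,"fingers":-1}]}'
python3 d.py .5025 -.167 .12 -9.64
python3 - <<'E'
from h import *
c=cam("side"); p=proj(c,[[.5025,-.167,.014]])[0];print(p)
x,y=map(int,p); x0=max(0,x-80);y0=max(0,y-70)
cv2.imwrite("pics/s1.png",cv2.resize(c["img"][y0:y0+120,x0:x0+160,::-1],None,fx=5,fy=5,interpolation=cv2.INTER_CUBIC));print(x0,y0)
E
```

```text
time: 2.33
ee_pos: [0.5008, -0.1656, 0.1171]
ee_rot: [-179.9, 0.3, -9.4]
ft_force: [-0.9, 1.2, -0.5]
width: 0.998
grip_force: 0.0
t 2.33 pos [ 0.5008 -0.1656  0.1171] rot [-179.89    0.28   -9.36] F [-0.9  1.2 -0.5] units [ 0.076  0.046 -0.116] rotvec [-0.1   0.28  0.28] width 0.998 0.0
[292.26635837 228.31737783]
212 158
```

View pics/s1.png

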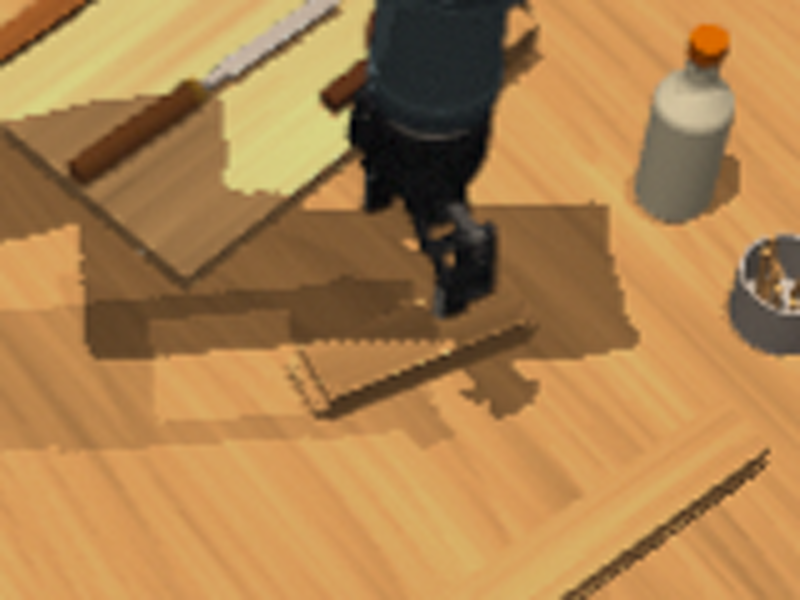

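The side crop shows the rail under the gripper: right top edge from (325,402) to (532,322), near-end left corner at (300,350), and the tenon beyond it at (295,375). I use these to cross-check the centre.

```bash
python3 - <<'E'
from h import *
c=cam("side")
P=ray(c,[np.array(p)/5+[211.6,157.6] for p in ([325,402],[532,322],[300,350])],.028);d=P[1]-P[0]
L=np.linalg.norm(d);yaw=np.degrees(np.arctan2(d[1],d[0]));d/=L
print(P.round(4).tolist(),"L",L,"yaw",yaw,"W",np.linalg.norm(P[2]-P[0]),"ctr",(P[0]+P[1])/2+.023*np.array([-d[1],d[0],0]))
E
```

```text
[[0.4305, -0.174, 0.028], [0.5825, -0.204, 0.028], [0.4416, -0.1316, 0.028]] L 0.15489717327812352 yaw -11.157057411206875 W 0.043854464334813846 ctr [ 0.51096517 -0.16644728  0.028     ]
```

```bash
python3 -m inch '{"increments":[{"dx":0.3,"dy":0,"dz":0.5,"wx":0,"wy":0,"wz":0.8,"fingers":-1},{"dx":0,"dy":0,"dz":0.8,"wx":0,"wy":0,"wz":0,"fingers":-1},{"dx":0,"dy":0,"dz":0.8,"wx":0,"wy":0,"wz":0,"fingers":-1},{"dx":0,"dy":0,"dz":0.8,"wx":0,"wy":0,"wz":0,"fingers":-1},{"dx":0,"dy":0,"dz":0.5,"wx":0,"wy":0,"wz":0,"fingers":-1},{"dx":0,"dy":0,"dz":0.3,"wx":0,"wy":0,"wz":0,"fingers":-1},{"dx":0,"dy":0,"dz":0,"wx":0,"wy":0,"wz":0,"fingers":-1},{"dx":0,"dy":0,"dz":0,"wx":0,"wy":0,"wz":0,"fingers":-1}]}'
python3 d.py .509 -.167 .022 -10.4
```

```text
time: 3.1
ee_pos: [0.5101, -0.1687, 0.0281]
ee_rot: [180.0, -0.1, -10.4]
ft_force: [1.2, 0.3, 1.0]
width: 1.001
grip_force: 0.0
t 3.1 pos [ 0.5101 -0.1687  0.0281] rot [ 1.7998e+02 -5.0000e-02 -1.0400e+01] F [1.2 0.3 1. ] units [-0.057 -0.06   0.242] rotvec [ 0.02 -0.05 -0.  ] width 1.001 0.0
```

```bash
python3 -m inch '{"increments":[{"dx":0,"dy":-0.05,"dz":0.2,"wx":0,"wy":0,"wz":0,"fingers":-1},{"dx":0,"dy":0,"dz":0,"wx":0,"wy":0,"wz":0,"fingers":1},{"dx":0,"dy":0,"dz":0,"wx":0,"wy":0,"wz":0,"fingers":1},{"dx":0,"dy":0,"dz":0,"wx":0,"wy":0,"wz":0,"fingers":1},{"dx":0,"dy":0,"dz":0,"wx":0,"wy":0,"wz":0,"fingers":1},{"dx":0,"dy":0,"dz":0,"wx":0,"wy":0,"wz":0,"fingers":1},{"dx":0,"dy":0,"dz":0,"wx":0,"wy":0,"wz":0,"fingers":1},{"dx":0,"dy":0,"dz":0,"wx":0,"wy":0,"wz":0,"fingers":1},{"dx":0,"dy":0,"dz":0,"wx":0,"wy":0,"wz":0,"fingers":1},{"dx":0,"dy":0,"dz":0,"wx":0,"wy":0,"wz":0,"fingers":1}]}'
python3 d.py .509 -.167 .023 -10.4
```

```text
time: 3.93
ee_pos: [0.5105, -0.1673, 0.0231]
ee_rot: [180.0, -0.1, -10.4]
ft_force: [-0.7, 0.8, 5.9]
width: 0.52
grip_force: 62.6
t 3.93 pos [ 0.5105 -0.1673  0.0231] rot [ 1.7997e+02 -9.0000e-02 -1.0420e+01] F [-0.7  0.8  5.9] units [-0.061 -0.001  0.005] rotvec [ 0.03 -0.09 -0.02] width 0.52 62.6
```

```bash
python3 -m inch '{"increments":[{"dx":0,"dy":0,"dz":-0.3,"wx":0,"wy":0,"wz":0,"fingers":1},{"dx":0,"dy":0,"dz":-0.6,"wx":0,"wy":0,"wz":0,"fingers":1},{"dx":0,"dy":0,"dz":-0.8,"wx":0,"wy":0,"wz":0,"fingers":1},{"dx":0,"dy":0,"dz":-0.8,"wx":0,"wy":0,"wz":0,"fingers":1},{"dx":0,"dy":0,"dz":-0.6,"wx":0,"wy":0,"wz":0,"fingers":1},{"dx":0,"dy":0,"dz":0,"wx":0,"wy":0,"wz":0,"fingers":1},{"dx":0,"dy":0,"dz":0,"wx":0,"wy":0,"wz":0,"fingers":1}]}'
python3 - <<'E'
from h import *
c=cam("top"); im=c["img"].astype(float)
cv2.imwrite("pics/b1.png",cv2.resize(c["img"][115:235,175:335,::-1],None,fx=5,fy=5,interpolation=cv2.INTER_CUBIC))
v=cv2.GaussianBlur(im,(3,3),0).sum(2)
def sub(a,k):
    if k<=0 or k>=len(a)-1: return k
    return k+.5*(a[k-1]-a[k+1])/(a[k-1]-2*a[k]+a[k+1])
pts=[]
for col in range(194,232):
    r0=151-(col-191)*.165; w=v[int(r0)-5:int(r0)+5,col]; k=int(np.argmin(w)); pts.append((col,int(r0)-5+sub(w,k)))
pts=np.array(pts);P=ray(c,pts,.032)[:,:2]
for _ in range(5):
    m=P.mean(0);d=np.linalg.svd(P-m)[2][0];d*=-np.sign(d[1]);r=abs((P-m)@[-d[1],d[0]]);P=P[r<max(2*np.median(r),.0008)]
print("groove",len(P),m,np.degrees(np.arctan2(d[1],d[0]))+90,r.max()); print(pts[::4].round(1).tolist())
g=cv2.GaussianBlur(im[:,:,1]-im[:,:,0],(3,3),0)
for name,z,sgn in(("inner",.018,1),("outer",.0,-1)):
    Q=[]
    for row in range(158,216):
        x0=191+(row-151)*.113; lo=int(x0)-(4 if sgn>0 else 12); w=sgn*np.diff(g[row,lo:lo+9]); k=int(np.argmax(w)); Q.append((lo+sub(w,k)+.5,row))
    P=ray(c,Q,z)[:,:2]
    for _ in range(5):
        m=P.mean(0);d=np.linalg.svd(P-m)[2][0];d*=np.sign(d[0]);r=abs((P-m)@[-d[1],d[0]]);P=P[r<max(2*np.median(r),.0008)]
    print(name,len(P),m,np.degrees(np.arctan2(d[1],d[0])),r.max())
E
python3 d.py .55 .19 .1 9
```

```text
time: 4.52
ee_pos: [0.5102, -0.1671, 0.1004]
ee_rot: [180.0, -0.1, -10.4]
ft_force: [0.5, -0.0, -1.8]
width: 0.52
grip_force: 61.9
groove 38 [0.67307416 0.15303745] 8.802584046520607 0.0007655970772367897
[[194.0, 149.0], [198.0, 148.4], [202.0, 147.9], [206.0, 147.4], [210.0, 146.7], [214.0, 146.1], [218.0, 145.4], [222.0, 144.9], [226.0, 144.3], [230.0, 143.6]]
inner 51 [0.52468207 0.21834164] 8.779634657516187 0.0007460316293709338
outer 49 [0.53363291 0.24337449] 8.836619617861178 0.0007836892807853838
t 4.57 pos [ 0.5095 -0.1668  0.0994] rot [-1.7999e+02  3.0000e-02 -1.0420e+01] F [ 0.2  0.2 -1.3] units [ -0.987 -14.328  -0.022] rotvec [ -0.02   0.03 -19.42] width 0.522 61.9
```

View pics/b1.png

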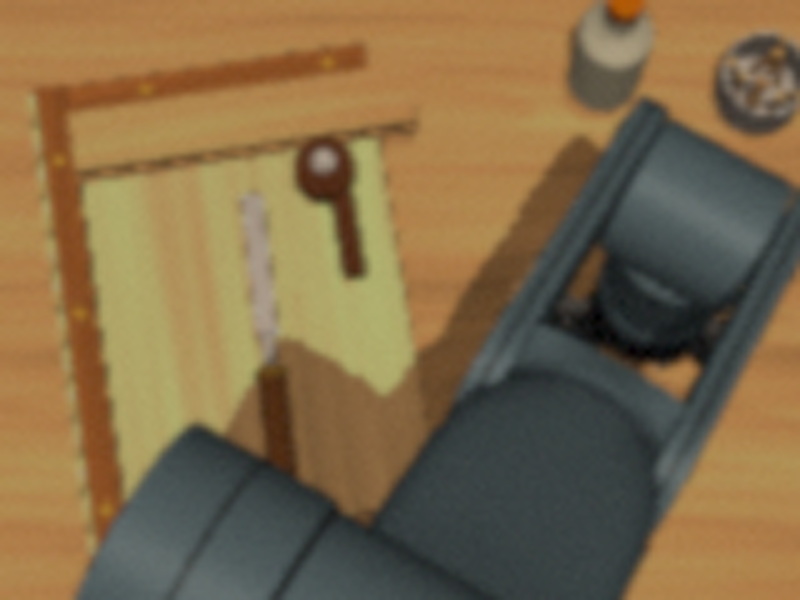

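```bash
python3 -m inch '{"increments":[{"dx":0,"dy":0,"dz":0,"wx":0,"wy":0,"wz":-3.2,"fingers":1},{"dx":0,"dy":0,"dz":0,"wx":0,"wy":0,"wz":-6.4,"fingers":1},{"dx":0,"dy":0,"dz":0,"wx":0,"wy":0,"wz":-6.4,"fingers":1},{"dx":0,"dy":0,"dz":0,"wx":0,"wy":0,"wz":-3.2,"fingers":1},{"dx":0,"dy":0,"dz":0,"wx":0,"wy":0,"wz":0,"fingers":1}]}'
python3 d.py .5606 .1935 .1 8.8
```

```text
time: 4.98
ee_pos: [0.5088, -0.1664, 0.0981]
ee_rot: [-179.9, 0.2, 8.9]
ft_force: [0.3, 0.3, -1.4]
width: 0.521
grip_force: 61.9
t 4.98 pos [ 0.5088 -0.1664  0.0981] rot [-1.7988e+02  1.5000e-01  8.8900e+00] F [ 0.3  0.3 -1.4] units [  4.272 -13.903  -0.058] rotvec [-0.12  0.15  0.09] width 0.521 61.9
```

```bash
python3 -m inch '{"increments":[{"dx":0.15,"dy":-0.5,"dz":0,"wx":0,"wy":0,"wz":0,"fingers":1},{"dx":0.3,"dy":-0.95,"dz":0,"wx":0,"wy":0,"wz":0,"fingers":1},{"dx":0.3,"dy":-0.95,"dz":0,"wx":0,"wy":0,"wz":0,"fingers":1},{"dx":0.3,"dy":-0.95,"dz":0,"wx":0,"wy":0,"wz":0,"fingers":1},{"dx":0.3,"dy":-0.95,"dz":0,"wx":0,"wy":0,"wz":0,"fingers":1},{"dx":0.3,"dy":-0.95,"dz":0,"wx":0,"wy":0,"wz":0,"fingers":1},{"dx":0.3,"dy":-0.95,"dz":0,"wx":0,"wy":0,"wz":0,"fingers":1},{"dx":0.3,"dy":-0.95,"dz":0,"wx":0,"wy":0,"wz":0,"fingers":1},{"dx":0.3,"dy":-0.95,"dz":0,"wx":0,"wy":0,"wz":0,"fingers":1},{"dx":0.3,"dy":-0.95,"dz":0,"wx":0,"wy":0,"wz":0,"fingers":1}]}'
python3 -m inch '{"increments":[{"dx":0.3,"dy":-0.95,"dz":0,"wx":0,"wy":0,"wz":0,"fingers":1},{"dx":0.3,"dy":-0.95,"dz":0,"wx":0,"wy":0,"wz":0,"fingers":1},{"dx":0.3,"dy":-0.95,"dz":0,"wx":0,"wy":0,"wz":0,"fingers":1},{"dx":0.3,"dy":-0.95,"dz":0,"wx":0,"wy":0,"wz":0,"fingers":1},{"dx":0.2,"dy":-0.95,"dz":0,"wx":0,"wy":0,"wz":0,"fingers":1},{"dx":0,"dy":0,"dz":0,"wx":0,"wy":0,"wz":0,"fingers":1},{"dx":0,"dy":0,"dz":0,"wx":0,"wy":0,"wz":0,"fingers":1},{"dx":0,"dy":0,"dz":0,"wx":0,"wy":0,"wz":0,"fingers":1}]}'
python3 d.py .5606 .1935 .1 8.8
```

```text
time: 5.82
ee_pos: [0.545, 0.0696, 0.099]
ee_rot: [-180.0, 0.1, 8.7]
ft_force: [0.5, -0.1, -1.4]
width: 0.519
grip_force: 61.8
time: 6.48
ee_pos: [0.5613, 0.1904, 0.099]
ee_rot: [180.0, 0.1, 8.8]
ft_force: [-0.3, -0.7, -1.5]
width: 0.519
grip_force: 61.9
t 6.48 pos [0.5613 0.1904 0.099 ] rot [1.7999e+02 1.0000e-01 8.7800e+00] F [-0.3 -0.7 -1.5] units [-0.01  -0.125 -0.038] rotvec [ 0.01  0.1  -0.02] width 0.519 61.9
```

```bash
python3 -m inch '{"increments":[{"dx":0,"dy":0,"dz":0.4,"wx":0,"wy":0,"wz":0,"fingers":1},{"dx":0,"dy":0,"dz":0.6,"wx":0,"wy":0,"wz":0,"fingers":1},{"dx":0,"dy":0,"dz":0.6,"wx":0,"wy":0,"wz":0,"fingers":1},{"dx":0,"dy":0,"dz":0.4,"wx":0,"wy":0,"wz":0,"fingers":1},{"dx":0,"dy":0,"dz":0.1,"wx":0,"wy":0,"wz":0,"fingers":1},{"dx":0,"dy":0,"dz":0,"wx":0,"wy":0,"wz":0,"fingers":1},{"dx":0,"dy":0,"dz":0,"wx":0,"wy":0,"wz":0,"fingers":1}]}'
python3 d.py .5606 .1935 .042 8.8
python3 - <<'E'
from h import *
o=[]
for n in("top","side"):
    c=cam(n); x,y=proj(c,[[.57,.18,.04]])[0].astype(int); print(n,x-40,y-60)
    o.append(cv2.resize(c["img"][y-60:y+60,x-40:x+40,::-1],None,fx=5,fy=5,interpolation=cv2.INTER_CUBIC))
cv2.imwrite("pics/p1.png",np.hstack(o))
E
```

```text
time: 7.07
ee_pos: [0.5625, 0.1898, 0.0474]
ee_rot: [180.0, -0.0, 8.7]
ft_force: [-0.2, -0.3, -1.0]
width: 0.521
grip_force: 61.9
t 7.07 pos [0.5625 0.1898 0.0474] rot [180.    -0.     8.74] F [-0.2 -0.3 -1. ] units [-0.051 -0.158  0.217] rotvec [ 0.   -0.   -0.06] width 0.521 61.9
top 164 112
side 209 92
```

View pics/p1.png

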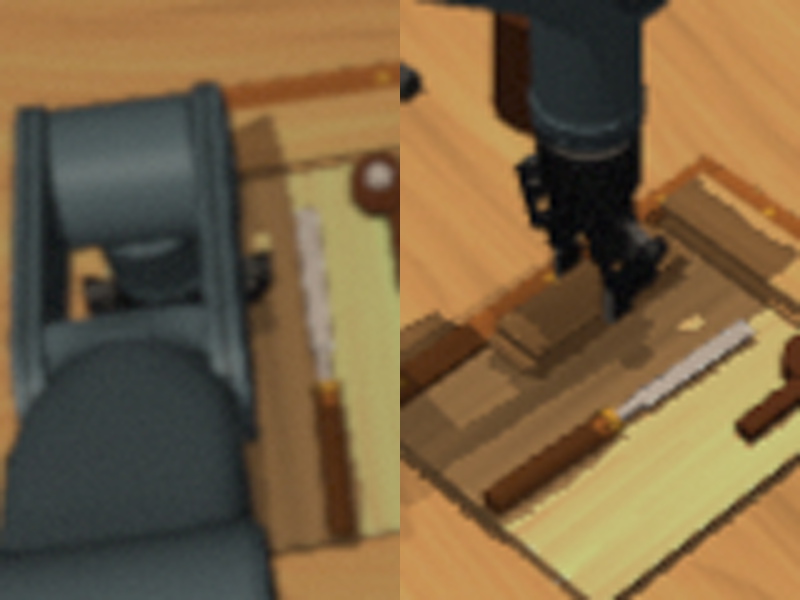

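The right half (side view) shows the rail held level and parallel just inside the fence. Its near end is at (525,350), the gap to the fence is about (520,320), and the stile groove is ahead at (720,255). The chisel is clear to the right. Next I lower gently to contact.

```bash
python3 -m inch '{"increments":[{"dx":0,"dy":0,"dz":0.06,"wx":0,"wy":0,"wz":0,"fingers":1},{"dx":0,"dy":0,"dz":0.06,"wx":0,"wy":0,"wz":0,"fingers":1},{"dx":0,"dy":0,"dz":0.06,"wx":0,"wy":0,"wz":0,"fingers":1},{"dx":0,"dy":0,"dz":0.03,"wx":0,"wy":0,"wz":0,"fingers":1},{"dx":0,"dy":0,"dz":0,"wx":0,"wy":0,"wz":0,"fingers":1},{"dx":0,"dy":0,"dz":0,"wx":0,"wy":0,"wz":0,"fingers":1}]}'
python3 -m inch '{"increments":[{"dx":0,"dy":0,"dz":0.03,"wx":0,"wy":0,"wz":0,"fingers":1},{"dx":0,"dy":0,"dz":0,"wx":0,"wy":0,"wz":0,"fingers":1},{"dx":0,"dy":0,"dz":0,"wx":0,"wy":0,"wz":0,"fingers":1}]}'; python3 d.py .5606 .1935 .041 8.8
```

```text
time: 7.67
ee_pos: [0.5621, 0.1902, 0.042]
ee_rot: [-180.0, 0.0, 8.8]
ft_force: [0.5, -0.2, -0.9]
width: 0.519
grip_force: 61.9
time: 7.92
ee_pos: [0.5622, 0.1902, 0.0413]
ee_rot: [-180.0, 0.0, 8.8]
ft_force: [-0.2, 0.3, -1.7]
width: 0.521
grip_force: 61.9
t 7.92 pos [0.5622 0.1902 0.0413] rot [-180.      0.      8.79] F [-0.2  0.3 -1.7] units [-0.044 -0.14   0.012] rotvec [-0.    0.   -0.01] width 0.521 61.9
```

```bash
for i in 1; do python3 -m inch '{"increments":[{"dx":0,"dy":0,"dz":0.02,"wx":0,"wy":0,"wz":0,"fingers":1},{"dx":0,"dy":0,"dz":0,"wx":0,"wy":0,"wz":0,"fingers":1},{"dx":0,"dy":0,"dz":0,"wx":0,"wy":0,"wz":0,"fingers":1}]}'; done; python3 -m inch '{"increments":[{"dx":0,"dy":0,"dz":0.02,"wx":0,"wy":0,"wz":0,"fingers":1},{"dx":0,"dy":0,"dz":0,"wx":0,"wy":0,"wz":0,"fingers":1},{"dx":0,"dy":0,"dz":0,"wx":0,"wy":0,"wz":0,"fingers":1}]}'
```

```text
time: 8.17
ee_pos: [0.5623, 0.1902, 0.0411]
ee_rot: [180.0, -0.0, 8.8]
ft_force: [-0.7, 0.0, 1.8]
width: 0.521
grip_force: 62.2
time: 8.42
ee_pos: [0.5623, 0.1902, 0.0411]
ee_rot: [180.0, -0.0, 8.8]
ft_force: [-3.1, -0.6, 6.1]
width: 0.519
grip_force: 62.8
```

```bash
python3 -m inch '{"increments":[{"dx":0,"dy":-0.06,"dz":-0.02,"wx":0,"wy":0,"wz":0,"fingers":1},{"dx":0,"dy":-0.06,"dz":0,"wx":0,"wy":0,"wz":0,"fingers":1},{"dx":0,"dy":-0.06,"dz":0,"wx":0,"wy":0,"wz":0,"fingers":1},{"dx":0,"dy":-0.06,"dz":0,"wx":0,"wy":0,"wz":0,"fingers":1},{"dx":0,"dy":0,"dz":0,"wx":0,"wy":0,"wz":0,"fingers":1}]}'; python3 -m inch '{"increments":[{"dx":0,"dy":-0.04,"dz":0,"wx":0,"wy":0,"wz":0,"fingers":1},{"dx":0,"dy":0,"dz":0,"wx":0,"wy":0,"wz":0,"fingers":1}]}';  python3 -m inch '{"increments":[{"dx":0,"dy":-0.04,"dz":0,"wx":0,"wy":0,"wz":0,"fingers":1},{"dx":0,"dy":0,"dz":0,"wx":0,"wy":0,"wz":0,"fingers":1}]}'
```

```text
time: 8.83
ee_pos: [0.5618, 0.1963, 0.0412]
ee_rot: [180.0, -0.1, 8.8]
ft_force: [0.8, -1.9, 4.3]
width: 0.524
grip_force: 62.5
time: 9.0
ee_pos: [0.5617, 0.1972, 0.0411]
ee_rot: [180.0, -0.1, 8.8]
ft_force: [1.6, -2.2, 4.7]
width: 0.519
grip_force: 62.6
time: 9.17
ee_pos: [0.5615, 0.1981, 0.0411]
ee_rot: [180.0, -0.1, 8.8]
ft_force: [1.2, -2.7, 5.4]
width: 0.523
grip_force: 62.7
```

```bash
python3 -m inch '{"increments":[{"dx":0,"dy":-0.04,"dz":0,"wx":0,"wy":0,"wz":0,"fingers":1},{"dx":0,"dy":0,"dz":0,"wx":0,"wy":0,"wz":0,"fingers":1}]}'; python3 -m inch '{"increments":[{"dx":0,"dy":-0.04,"dz":-0.01,"wx":0,"wy":0,"wz":0,"fingers":1},{"dx":0,"dy":0,"dz":0,"wx":0,"wy":0,"wz":0,"fingers":1}]}';  python3 -m inch '{"increments":[{"dx":0,"dy":-0.04,"dz":0,"wx":0,"wy":0,"wz":0,"fingers":1},{"dx":0,"dy":0,"dz":0,"wx":0,"wy":0,"wz":0,"fingers":1}]}'
```

```text
time: 9.33
ee_pos: [0.5614, 0.1986, 0.0411]
ee_rot: [179.9, -0.1, 8.8]
ft_force: [1.4, -3.9, 5.0]
width: 0.524
grip_force: 62.6
time: 9.5
ee_pos: [0.5614, 0.1988, 0.0412]
ee_rot: [179.9, -0.0, 8.9]
ft_force: [3.1, -7.5, 4.4]
width: 0.518
grip_force: 62.6
time: 9.67
ee_pos: [0.5614, 0.1989, 0.0412]
ee_rot: [179.8, -0.0, 8.9]
ft_force: [2.9, -11.4, 3.5]
width: 0.522
grip_force: 62.6
```

```bash
python3 -m inch '{"increments":[{"dx":0.04,"dy":0.06,"dz":0,"wx":0,"wy":0,"wz":0,"fingers":1},{"dx":0.06,"dy":0,"dz":0,"wx":0,"wy":0,"wz":0,"fingers":1},{"dx":0.06,"dy":0,"dz":0,"wx":0,"wy":0,"wz":0,"fingers":1},{"dx":0.06,"dy":0,"dz":0,"wx":0,"wy":0,"wz":0,"fingers":1},{"dx":0.06,"dy":0,"dz":0,"wx":0,"wy":0,"wz":0,"fingers":1},{"dx":0.06,"dy":0,"dz":0,"wx":0,"wy":0,"wz":0,"fingers":1},{"dx":0.06,"dy":0,"dz":0,"wx":0,"wy":0,"wz":0,"fingers":1},{"dx":0.06,"dy":0,"dz":0,"wx":0,"wy":0,"wz":0,"fingers":1},{"dx":0.06,"dy":0,"dz":0,"wx":0,"wy":0,"wz":0,"fingers":1},{"dx":0,"dy":0,"dz":0,"wx":0,"wy":0,"wz":0,"fingers":1}]}'; python3 d.py .5892 .2031 .0411 8.8
```

```text
time: 10.5
ee_pos: [0.57, 0.2001, 0.0411]
ee_rot: [179.9, 0.5, 8.9]
ft_force: [-10.5, -8.4, 14.4]
width: 0.523
grip_force: 63.9
t 10.5 pos [0.57   0.2001 0.0411] rot [179.9    0.46   8.86] F [-10.5  -8.4  14.4] units [ 0.777  0.    -0.007] rotvec [0.1  0.46 0.06] width 0.523 63.9
```

```bash
python3 -m inch '{"increments":[{"dx":0,"dy":0.04,"dz":-0.04,"wx":0,"wy":0,"wz":0,"fingers":1},{"dx":0,"dy":0,"dz":0,"wx":0,"wy":0,"wz":0,"fingers":1},{"dx":0,"dy":0,"dz":0,"wx":0,"wy":0,"wz":0,"fingers":1}]}'; python3 d.py .5892 .2031 .0411 8.8
python3 - <<'E'
from h import *
s=manip.state();print(s["wrist_torque"].round(2))
c=cam("side"); x,y=proj(c,[[.62,.2,.04]])[0].astype(int); print(x-50,y-45)
i=cv2.resize(c["img"][y-45:y+45,x-60:x+60,::-1],None,fx=6.5,fy=6.5,interpolation=cv2.INTER_CUBIC)
cv2.imwrite("pics/p2.png",cv2.convertScaleAbs(i,alpha=1.6))
E
```

```text
time: 10.75
ee_pos: [0.5727, 0.2003, 0.0413]
ee_rot: [180.0, 0.1, 8.8]
ft_force: [-1.8, -3.3, 0.8]
width: 0.521
grip_force: 62.2
t 10.75 pos [0.5727 0.2003 0.0413] rot [1.7999e+02 1.5000e-01 8.8000e+00] F [-1.8 -3.3  0.8] units [ 0.67  -0.009  0.005] rotvec [ 0.01  0.15 -0.  ] width 0.521 62.2
[-0.59  0.18  0.27]
207 98
```

View pics/p2.png

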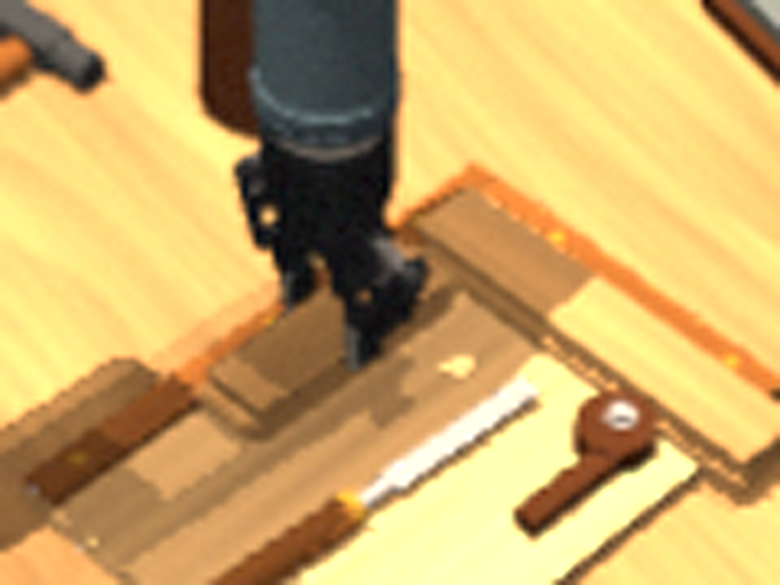

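The rail is flat against the fence with about 17 mm still to go to the stile at (480,270), nothing in the way. The drag came from pressing too hard on the board and fence, and it vanished when I eased off. I carry on with a light touch.

```bash
python3 -m inch '{"increments":[{"dx":0.05,"dy":0,"dz":0,"wx":0,"wy":0,"wz":0,"fingers":1},{"dx":0.05,"dy":0,"dz":0,"wx":0,"wy":0,"wz":0,"fingers":1},{"dx":0.05,"dy":0,"dz":0,"wx":0,"wy":0,"wz":0,"fingers":1},{"dx":0.05,"dy":0,"dz":0,"wx":0,"wy":0,"wz":0,"fingers":1},{"dx":0,"dy":0,"dz":0,"wx":0,"wy":0,"wz":0,"fingers":1},{"dx":0,"dy":0,"dz":0,"wx":0,"wy":0,"wz":0,"fingers":1}]}'; python3 d.py .5892 .2031 .0411 8.8
```

```text
time: 11.3
ee_pos: [0.5791, 0.2013, 0.042]
ee_rot: [180.0, -0.0, 8.8]
ft_force: [0.3, -3.8, -1.4]
width: 0.521
grip_force: 61.9
t 11.3 pos [0.5791 0.2013 0.042 ] rot [ 1.80e+02 -2.00e-02  8.79e+00] F [ 0.3 -3.8 -1.4] units [ 0.411 -0.008  0.034] rotvec [ 0.   -0.02 -0.01] width 0.521 61.9
```

```bash
python3 -m inch '{"increments":[{"dx":0.04,"dy":0,"dz":0.03,"wx":0,"wy":0,"wz":0,"fingers":1},{"dx":0.04,"dy":0,"dz":0,"wx":0,"wy":0,"wz":0,"fingers":1},{"dx":0,"dy":0,"dz":0,"wx":0,"wy":0,"wz":0,"fingers":1},{"dx":0,"dy":0,"dz":0,"wx":0,"wy":0,"wz":0,"fingers":1}]}'; python3 -m inch '{"increments":[{"dx":0.04,"dy":0,"dz":0,"wx":0,"wy":0,"wz":0,"fingers":1},{"dx":0.04,"dy":0,"dz":0,"wx":0,"wy":0,"wz":0,"fingers":1},{"dx":0,"dy":0,"dz":0,"wx":0,"wy":0,"wz":0,"fingers":1},{"dx":0,"dy":0,"dz":0,"wx":0,"wy":0,"wz":0,"fingers":1}]}'; python3 d.py .5892 .2031 .0411 8.8
```

```text
time: 11.63
ee_pos: [0.5808, 0.2016, 0.0413]
ee_rot: [180.0, -0.0, 8.8]
ft_force: [-1.5, -3.6, -2.1]
width: 0.523
grip_force: 62.0
time: 11.97
ee_pos: [0.5829, 0.2019, 0.0413]
ee_rot: [180.0, -0.0, 8.8]
ft_force: [-0.6, -3.7, -1.3]
width: 0.521
grip_force: 62.0
t 11.97 pos [0.5829 0.2019 0.0413] rot [ 1.80e+02 -2.00e-02  8.78e+00] F [-0.6 -3.7 -1.3] units [ 0.257 -0.008  0.01 ] rotvec [ 0.   -0.02 -0.02] width 0.521 62.0
```

```bash
python3 -m inch '{"increments":[{"dx":0.04,"dy":0,"dz":0,"wx":0,"wy":0,"wz":0,"fingers":1},{"dx":0.04,"dy":0,"dz":0,"wx":0,"wy":0,"wz":0,"fingers":1},{"dx":0,"dy":0,"dz":0,"wx":0,"wy":0,"wz":0,"fingers":1},{"dx":0,"dy":0,"dz":0,"wx":0,"wy":0,"wz":0,"fingers":1}]}'; python3 -m inch '{"increments":[{"dx":0.04,"dy":0,"dz":0,"wx":0,"wy":0,"wz":0,"fingers":1},{"dx":0,"dy":0,"dz":0,"wx":0,"wy":0,"wz":0,"fingers":1},{"dx":0,"dy":0,"dz":0,"wx":0,"wy":0,"wz":0,"fingers":1}]}';python3 -m inch '{"increments":[{"dx":0.04,"dy":0,"dz":0,"wx":0,"wy":0,"wz":0,"fingers":1},{"dx":0,"dy":0,"dz":0,"wx":0,"wy":0,"wz":0,"fingers":1},{"dx":0,"dy":0,"dz":0,"wx":0,"wy":0,"wz":0,"fingers":1}]}'; python3 d.py .5892 .2031 .0411 8.8
```

```text
time: 12.3
ee_pos: [0.5849, 0.2022, 0.0413]
ee_rot: [180.0, -0.0, 8.8]
ft_force: [-1.2, -4.4, -1.5]
width: 0.519
grip_force: 62.0
time: 12.55
ee_pos: [0.5857, 0.2024, 0.0413]
ee_rot: [180.0, -0.0, 8.8]
ft_force: [-1.5, -3.7, -1.6]
width: 0.522
grip_force: 62.0
time: 12.8
ee_pos: [0.5867, 0.2026, 0.0413]
ee_rot: [180.0, -0.0, 8.8]
ft_force: [-0.8, -4.3, -2.1]
width: 0.523
grip_force: 62.0
t 12.8 pos [0.5867 0.2026 0.0413] rot [180.    -0.     8.78] F [-0.8 -4.3 -2.1] units [ 0.102 -0.006  0.008] rotvec [ 0.   -0.   -0.02] width 0.523 62.0
```

```bash
python3 -m inch '{"increments":[{"dx":0.04,"dy":0,"dz":0,"wx":0,"wy":0,"wz":0,"fingers":1},{"dx":0,"dy":0,"dz":0,"wx":0,"wy":0,"wz":0,"fingers":1},{"dx":0,"dy":0,"dz":0,"wx":0,"wy":0,"wz":0,"fingers":1}]}'; python3 -m inch '{"increments":[{"dx":0.04,"dy":0,"dz":0,"wx":0,"wy":0,"wz":0,"fingers":1},{"dx":0,"dy":0,"dz":0,"wx":0,"wy":0,"wz":0,"fingers":1},{"dx":0,"dy":0,"dz":0,"wx":0,"wy":0,"wz":0,"fingers":1}]}';python3 -m inch '{"increments":[{"dx":0.04,"dy":0,"dz":0,"wx":0,"wy":0,"wz":0,"fingers":1},{"dx":0,"dy":0,"dz":0,"wx":0,"wy":0,"wz":0,"fingers":1},{"dx":0,"dy":0,"dz":0,"wx":0,"wy":0,"wz":0,"fingers":1}]}'; python3 d.py .5892 .2031 .0411 8.8
```

```text
time: 13.05
ee_pos: [0.5877, 0.2027, 0.0413]
ee_rot: [180.0, -0.0, 8.8]
ft_force: [-1.1, -4.6, -1.9]
width: 0.52
grip_force: 62.0
time: 13.3
ee_pos: [0.5887, 0.2029, 0.0413]
ee_rot: [-180.0, -0.0, 8.8]
ft_force: [-1.3, -5.0, -0.7]
width: 0.524
grip_force: 62.0
time: 13.55
ee_pos: [0.5897, 0.203, 0.0413]
ee_rot: [180.0, -0.0, 8.8]
ft_force: [-0.8, -4.1, -0.7]
width: 0.518
grip_force: 62.0
t 13.55 pos [0.5897 0.203  0.0413] rot [ 1.80e+02 -1.00e-02  8.78e+00] F [-0.8 -4.1 -0.7] units [-0.019 -0.006  0.008] rotvec [ 0.   -0.01 -0.02] width 0.518 62.0
```

```bash
python3 -m inch '{"increments":[{"dx":0.04,"dy":0,"dz":0,"wx":0,"wy":0,"wz":0,"fingers":1},{"dx":0,"dy":0,"dz":0,"wx":0,"wy":0,"wz":0,"fingers":1},{"dx":0,"dy":0,"dz":0,"wx":0,"wy":0,"wz":0,"fingers":1}]}'; python3 -m inch '{"increments":[{"dx":0.04,"dy":0,"dz":0,"wx":0,"wy":0,"wz":0,"fingers":1},{"dx":0,"dy":0,"dz":0,"wx":0,"wy":0,"wz":0,"fingers":1},{"dx":0,"dy":0,"dz":0,"wx":0,"wy":0,"wz":0,"fingers":1}]}';python3 -m inch '{"increments":[{"dx":0.04,"dy":0,"dz":0,"wx":0,"wy":0,"wz":0,"fingers":1},{"dx":0,"dy":0,"dz":0,"wx":0,"wy":0,"wz":0,"fingers":1},{"dx":0,"dy":0,"dz":0,"wx":0,"wy":0,"wz":0,"fingers":1}]}'; python3 d.py .5892 .2031 .0411 8.8
```

```text
time: 13.8
ee_pos: [0.5898, 0.2031, 0.0413]
ee_rot: [180.0, 0.1, 8.8]
ft_force: [-3.4, -5.8, -0.0]
width: 0.519
grip_force: 62.1
time: 14.05
ee_pos: [0.5899, 0.203, 0.0412]
ee_rot: [180.0, 0.2, 8.8]
ft_force: [-6.5, -5.8, 3.1]
width: 0.521
grip_force: 62.4
time: 14.3
ee_pos: [0.5898, 0.2031, 0.0411]
ee_rot: [180.0, 0.3, 8.8]
ft_force: [-8.3, -7.1, 5.1]
width: 0.522
grip_force: 62.7
t 14.3 pos [0.5898 0.2031 0.0411] rot [179.99   0.32   8.8 ] F [-8.3 -7.1  5.1] units [-0.025 -0.006  0.002] rotvec [ 0.01  0.32 -0.  ] width 0.522 62.7
```

Contact came where the shoulder should close (x 0.590 against 0.589 predicted). I now build the push up to about 12 N.

```bash
python3 -m inch '{"increments":[{"dx":0.04,"dy":0.02,"dz":-0.02,"wx":0,"wy":0,"wz":0,"fingers":1},{"dx":0,"dy":0,"dz":0,"wx":0,"wy":0,"wz":0,"fingers":1},{"dx":0,"dy":0,"dz":0,"wx":0,"wy":0,"wz":0,"fingers":1},{"dx":0,"dy":0,"dz":0,"wx":0,"wy":0,"wz":0,"fingers":1}]}'; cat > f.py <<'E'
from h import *
s=manip.state();a=R.from_euler("z",8.8,degrees=True)
print(s["time"],"F board axes",a.inv().apply(s["ft_force"]).round(1),"pos",a.inv().apply(s["ee_pos"]).round(4),s["ee_rot"].round(2))
E
python3 f.py
python3 -m inch '{"increments":[{"dx":0.03,"dy":0,"dz":-0.01,"wx":0,"wy":0,"wz":0,"fingers":1},{"dx":0,"dy":0,"dz":0,"wx":0,"wy":0,"wz":0,"fingers":1},{"dx":0,"dy":0,"dz":0,"wx":0,"wy":0,"wz":0,"fingers":1},{"dx":0,"dy":0,"dz":0,"wx":0,"wy":0,"wz":0,"fingers":1}]}'; python3 f.py
```

```text
time: 14.63
ee_pos: [0.5898, 0.203, 0.0411]
ee_rot: [-180.0, 0.4, 8.8]
ft_force: [-11.0, -4.2, 4.2]
width: 0.519
grip_force: 62.5
14.6333 F board axes [-11.5  -2.5   4.2] pos [0.614  0.1104 0.0411] [-179.98    0.44    8.8 ]
time: 14.97
ee_pos: [0.5899, 0.203, 0.0411]
ee_rot: [-180.0, 0.5, 8.8]
ft_force: [-11.0, -6.3, 4.9]
width: 0.519
grip_force: 62.6
14.9667 F board axes [-11.8  -4.5   4.9] pos [0.614  0.1104 0.0411] [-179.98    0.53    8.8 ]
```

```bash
python3 -m inch '{"increments":[{"dx":0.03,"dy":0,"dz":-0.01,"wx":0,"wy":0,"wz":0,"fingers":1},{"dx":0,"dy":0,"dz":0,"wx":0,"wy":0,"wz":0,"fingers":1},{"dx":0,"dy":0,"dz":0,"wx":0,"wy":0,"wz":0,"fingers":1},{"dx":0,"dy":0,"dz":0,"wx":0,"wy":0,"wz":0,"fingers":1},{"dx":0,"dy":0,"dz":0,"wx":0,"wy":0,"wz":0,"fingers":1},{"dx":0,"dy":0,"dz":0,"wx":0,"wy":0,"wz":0,"fingers":1},{"dx":0,"dy":0,"dz":0,"wx":0,"wy":0,"wz":0,"fingers":1},{"dx":0,"dy":0,"dz":0,"wx":0,"wy":0,"wz":0,"fingers":1},{"dx":0,"dy":0,"dz":0,"wx":0,"wy":0,"wz":0,"fingers":1},{"dx":0,"dy":0,"dz":0,"wx":0,"wy":0,"wz":0,"fingers":1}]}'; python3 f.py
python3 - <<'E'
from h import *
c=cam("side"); x,y=proj(c,[[.64,.2,.04]])[0].astype(int); x0,y0=x-60,y-40; print(x0,y0)
i=cv2.resize(c["img"][y0:y0+90,x0:x0+120,::-1],None,fx=6.5,fy=6.5,interpolation=cv2.INTER_CUBIC)
cv2.imwrite("pics/p3.png",cv2.convertScaleAbs(i,alpha=1.8))
E
```

```text
time: 15.8
ee_pos: [0.5899, 0.203, 0.0412]
ee_rot: [-180.0, 0.6, 8.8]
ft_force: [-14.1, -6.2, 4.5]
width: 0.522
grip_force: 62.6
15.8 F board axes [-14.9  -3.9   4.5] pos [0.614  0.1104 0.0412] [-179.99    0.62    8.81]
201 101
```

View pics/p3.png

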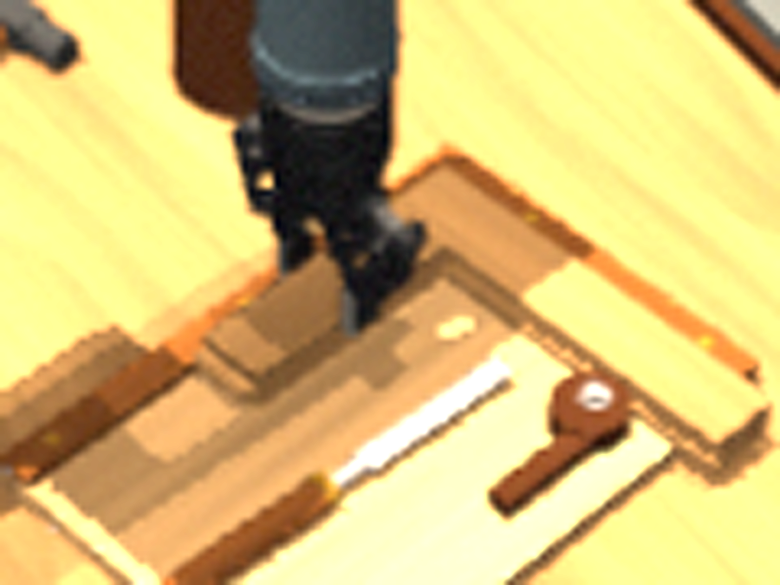

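The side crop shows the rail's right edge running to the stile at about (430,258) with no gap visible. The near shoulder's top edge is at (203,350) to (255,392). I check that distance numerically while holding.

```bash
python3 - <<'E'
from h import *
c=cam("side");a=R.from_euler("z",8.8,degrees=True).inv()
f=lambda px,z:print(a.apply(ray(c,[np.array(p)/6.5+[200.6,100.6] for p in px],z)).round(4).tolist())
f([[203,350],[255,392]],.046)          # near shoulder, top
f([[447,248],[722,442]],.046)          # stile top front edge
E
python3 -m inch '{"increments":[{"dx":-0.02,"dy":0,"dz":0,"wx":0,"wy":0,"wz":0,"fingers":1},{"dx":0,"dy":0,"dz":0,"wx":0,"wy":0,"wz":0,"fingers":1},{"dx":0,"dy":0,"dz":0,"wx":0,"wy":0,"wz":0,"fingers":1},{"dx":0,"dy":0,"dz":0,"wx":0,"wy":0,"wz":0,"fingers":1},{"dx":0,"dy":0,"dz":0,"wx":0,"wy":0,"wz":0,"fingers":1},{"dx":0,"dy":0,"dz":0,"wx":0,"wy":0,"wz":0,"fingers":1},{"dx":0,"dy":0,"dz":0,"wx":0,"wy":0,"wz":0,"fingers":1},{"dx":0,"dy":0,"dz":0,"wx":0,"wy":0,"wz":0,"fingers":1},{"dx":0,"dy":0,"dz":0,"wx":0,"wy":0,"wz":0,"fingers":1},{"dx":0,"dy":0,"dz":0,"wx":0,"wy":0,"wz":0,"fingers":1}]}'; python3 f.py
```

```text
[[0.533, 0.1251, 0.046], [0.5324, 0.0812, 0.046]]
[[0.6899, 0.0851, 0.046], [0.6937, -0.1269, 0.046]]
time: 16.73
ee_pos: [0.5899, 0.2031, 0.0412]
ee_rot: [-180.0, 0.6, 8.8]
ft_force: [-11.7, -5.0, 3.3]
width: 0.524
grip_force: 62.4
16.7333 F board axes [-12.3  -3.1   3.3] pos [0.614  0.1104 0.0412] [-179.98    0.56    8.81]
```

Ambiguous: 157 mm measured, against 150 mm if home and 160 mm if blocked at the tenon tip. One closer look at both ends of the rail settles it.

```bash
python3 - <<'E'
from h import *
c=cam("side")
a=R.from_euler("z",8.8,degrees=True)
i=c["img"][132:170,227:275,::-1]
i=cv2.resize(i,None,fx=15,fy=15,interpolation=cv2.INTER_CUBIC)
i=cv2.convertScaleAbs(i,alpha=2.2)
# predicted: home: near shoulder top edge u=.5395 (green), blocked u=.5295 (red); marks just at the two corners
for u,col in((.5395,(0,255,0)),(.5295,(0,0,255))):
    for v in(.1336-.046,.1336):
        p=(proj(c,a.apply([[u,v,.046]]))[0]-[227,132]+.5)*15; cv2.circle(i,(int(p[0]),int(p[1])),4,col,-1)
cv2.imwrite("pics/p4.png",i)
E
```

```text
(no output)
```

View pics/p4.png

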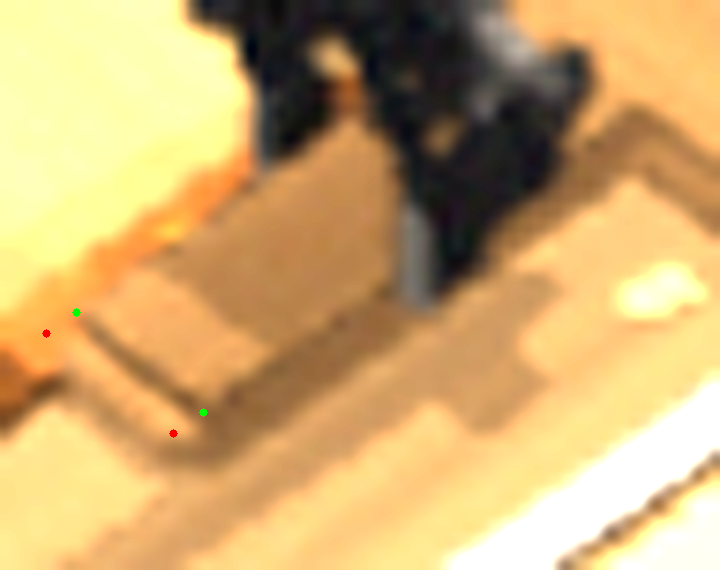

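The dark shoulder line at (80,315) to (205,410) falls exactly on the green "home" marks; my earlier points were on the tenon. The rail is home, so I hold the push and then hand in.

```bash
Z='see typed rows'; python3 -m inch '{"increments":[{"dx":0,"dy":0,"dz":0,"wx":0,"wy":0,"wz":0,"fingers":1},{"dx":0,"dy":0,"dz":0,"wx":0,"wy":0,"wz":0,"fingers":1},{"dx":0,"dy":0,"dz":0,"wx":0,"wy":0,"wz":0,"fingers":1},{"dx":0,"dy":0,"dz":0,"wx":0,"wy":0,"wz":0,"fingers":1},{"dx":0,"dy":0,"dz":0,"wx":0,"wy":0,"wz":0,"fingers":1},{"dx":0,"dy":0,"dz":0,"wx":0,"wy":0,"wz":0,"fingers":1},{"dx":0,"dy":0,"dz":0,"wx":0,"wy":0,"wz":0,"fingers":1},{"dx":0,"dy":0,"dz":0,"wx":0,"wy":0,"wz":0,"fingers":1},{"dx":0,"dy":0,"dz":0,"wx":0,"wy":0,"wz":0,"fingers":1},{"dx":0,"dy":0,"dz":0,"wx":0,"wy":0,"wz":0,"fingers":1}]}'; python3 f.py
python3 -m inch '{"increments":[{"dx":0.01,"dy":0,"dz":0,"wx":0,"wy":0,"wz":0,"fingers":1},{"dx":0,"dy":0,"dz":0,"wx":0,"wy":0,"wz":0,"fingers":1},{"dx":0,"dy":0,"dz":0,"wx":0,"wy":0,"wz":0,"fingers":1},{"dx":0,"dy":0,"dz":0,"wx":0,"wy":0,"wz":0,"fingers":1},{"dx":0,"dy":0,"dz":0,"wx":0,"wy":0,"wz":0,"fingers":1},{"dx":0,"dy":0,"dz":0,"wx":0,"wy":0,"wz":0,"fingers":1},{"dx":0,"dy":0,"dz":0,"wx":0,"wy":0,"wz":0,"fingers":1},{"dx":0,"dy":0,"dz":0,"wx":0,"wy":0,"wz":0,"fingers":1},{"dx":0,"dy":0,"dz":0,"wx":0,"wy":0,"wz":0,"fingers":1},{"dx":0,"dy":0,"dz":0,"wx":0,"wy":0,"wz":0,"fingers":1}]}'; python3 f.py
python3 -m inch '{"increments":[{"dx":0,"dy":0,"dz":0,"wx":0,"wy":0,"wz":0,"fingers":1},{"dx":0,"dy":0,"dz":0,"wx":0,"wy":0,"wz":0,"fingers":1},{"dx":0,"dy":0,"dz":0,"wx":0,"wy":0,"wz":0,"fingers":1},{"dx":0,"dy":0,"dz":0,"wx":0,"wy":0,"wz":0,"fingers":1},{"dx":0,"dy":0,"dz":0,"wx":0,"wy":0,"wz":0,"fingers":1},{"dx":0,"dy":0,"dz":0,"wx":0,"wy":0,"wz":0,"fingers":1},{"dx":0,"dy":0,"dz":0,"wx":0,"wy":0,"wz":0,"fingers":1},{"dx":0,"dy":0,"dz":0,"wx":0,"wy":0,"wz":0,"fingers":1},{"dx":0,"dy":0,"dz":0,"wx":0,"wy":0,"wz":0,"fingers":1},{"dx":0,"dy":0,"dz":0,"wx":0,"wy":0,"wz":0,"fingers":1}]}'; python3 f.py
python3 -m inch '{"increments":[{"dx":0,"dy":0,"dz":0,"wx":0,"wy":0,"wz":0,"fingers":1},{"dx":0,"dy":0,"dz":0,"wx":0,"wy":0,"wz":0,"fingers":1},{"dx":0,"dy":0,"dz":0,"wx":0,"wy":0,"wz":0,"fingers":1},{"dx":0,"dy":0,"dz":0,"wx":0,"wy":0,"wz":0,"fingers":1},{"dx":0,"dy":0,"dz":0,"wx":0,"wy":0,"wz":0,"fingers":1},{"dx":0,"dy":0,"dz":0,"wx":0,"wy":0,"wz":0,"fingers":1},{"dx":0,"dy":0,"dz":0,"wx":0,"wy":0,"wz":0,"fingers":1},{"dx":0,"dy":0,"dz":0,"wx":0,"wy":0,"wz":0,"fingers":1},{"dx":0,"dy":0,"dz":0,"wx":0,"wy":0,"wz":0,"fingers":1},{"dx":0,"dy":0,"dz":0,"wx":0,"wy":0,"wz":0,"fingers":1}]}'; python3 f.py
```

```text
time: 17.62
ee_pos: [0.5899, 0.203, 0.0412]
ee_rot: [-180.0, 0.6, 8.8]
ft_force: [-12.2, -4.4, 2.3]
width: 0.521
grip_force: 62.4
17.6167 F board axes [-12.7  -2.5   2.3] pos [0.614  0.1104 0.0412] [-179.99    0.56    8.81]
time: 18.45
ee_pos: [0.5899, 0.203, 0.0412]
ee_rot: [-180.0, 0.6, 8.8]
ft_force: [-13.3, -6.0, 2.6]
width: 0.521
grip_force: 62.5
18.45 F board axes [-14.   -3.9   2.6] pos [0.614  0.1104 0.0412] [-179.99    0.59    8.8 ]
time: 19.28
ee_pos: [0.5899, 0.203, 0.0411]
ee_rot: [-180.0, 0.6, 8.8]
ft_force: [-14.4, -6.1, 3.7]
width: 0.523
grip_force: 62.5
19.2833 F board axes [-15.1  -3.8   3.7] pos [0.614  0.1104 0.0411] [-179.99    0.59    8.81]
time: 20.12
ee_pos: [0.5899, 0.203, 0.0411]
ee_rot: [-180.0, 0.6, 8.8]
ft_force: [-13.3, -5.3, 3.4]
width: 0.52
grip_force: 62.5
20.1167 F board axes [-14.   -3.2   3.4] pos [0.614  0.1104 0.0411] [-179.99    0.59    8.81]
```

Steady at about 13 to 14 N, including some drag, which is well within 6 to 20 N.

```bash
python3 -c "
from plant import manip
print(manip.hand_in())"
```

```text
the job is handed in; nothing more can be done
None
```

The rail lies flat along the fence with its tenon in the groove and its shoulder closed on the stile, and I handed the job in at about 20 s of the 67 s with the arm still holding it and pushing at about 13–14 N; no verdict came back.

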